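Start a test carrier's captive bolt by feeling for the thread

TASK

The carrier plate with the splitter on it is standing a few millimetres proud on the guide pins of its test dock: press it down until it sits fully home. Then take the round knurled knob of the captive hand bolt, turn it backward (counter-clockwise seen from above) until you feel the thread drop, then forward (clockwise) one full turn so that the thread is started. Finish holding: keep the knob gripped and do not let go, and leave the loose things around the dock where they lie.

Things in the scene. Friction and masses are not known exactly. Their poses are not given: they have to be found in the camera images.
- dock: Test dock, fixed: aluminium base plate 112 x 212 mm on feet, top 16 mm above the worktop, with a black socket housing (centre x 0, y +40 mm) and a steel threaded boss, 42 mm across (axis x 0, y -70 mm); both end 46 mm above the worktop. Guide pins of 8 mm at x +-37, y -22 mm, 60.5 mm tall. Origin: centre of the underside, at worktop height; z up, y along its length.
- carrier (a joint): How far (m) the carrier has gone down its guide pins: 0 is 6 mm proud, 0.006 is home, flush on housing and boss. It is an aluminium plate 104 x 204 x 8 mm, level over the dock, its top 54 mm above the worktop when home. A stiff sliding fit: about 8 N of push moves it and it stays where it is left.
- press_point (a point): Where to press: the centre of the flat top of the splitter block (38 x 52 mm, 18 mm tall, threaded jacks on one side) fixed on the carrier. 78 mm above the worktop when the carrier is 6 mm proud, 72 mm when it is home.
- knob_centre (a point): Centre, on the bolt's axis, of the hand bolt's knob: a knurled steel cylinder 44 mm in diameter, 26 mm tall, slotted flat top, axis vertical; grip it from above at any yaw. Below it a collar 34 mm across, 12 mm tall. 94 mm above the worktop at bolt_depth 0; moves down with the bolt. The bolt is captive (lifts 4 mm at most), upright, always in line with its boss.
- bolt_depth (a joint): How far (m) the bolt has gone down: 0 resting on the very end of the boss's thread, 0.005 just after the drop, 0.010 one turn further in, 0.015 its stop. Right-handed thread, 5 mm pitch, 0.8 mm axial play. It starts resting by its weight (0.25 kg) on the first thread, at 0.0005-0.0018; turned backward it creeps up to 0; then nothing holds it for 5 mm: it falls if free, or follows a gripper down.
- bolt_turn (a joint): Angle (rad) the bolt has turned: 0 at the start, growing clockwise seen from above (forward, screwing in), falling counter-clockwise (backward). The end of the boss's thread, where the bolt drops, lies unseen 0.5 to 2.3 rad backward of the start. The bolt turns easily (less than 0.1 N m).
- torque_wrench: Loose bystander: a grey break-over wrench 139 mm long lying beside the dock. Origin at the centre of its underside.
- blue_box: Loose bystander: a small blue box, 56 x 80 x 47 mm. Origin at the centre of its underside.
- calculator: Loose bystander: a pocket calculator, 138 x 74 x 15 mm. Origin at the centre of its underside.
- attenuator: Loose bystander: a black finned attenuator, 69 mm long and 25 mm thick, lying behind the dock. Origin at the centre of its underside.
- brass_adapter: Loose bystander: a small brass coaxial adapter, 40 mm long, lying behind the dock. Origin at the centre of its underside.
- n_adapter: Loose bystander: a small silvery coaxial adapter, 38 mm long, lying to the right. Origin at the centre of its underside.

How it is judged:
On the way, in this order (a step that is already met when the one before it is completed fails the run):
1. the carrier is pressed fully home (within 0.7 mm) (value of joint carrier above 0.0053 m), for 0.2 s.
2. the bolt has been turned backward past the end of the boss's thread and has dropped (down to 3.8 mm or more, while turned backward of where it started) (value of joint bolt_turn below -0.3 rad and value of joint bolt_depth above 0.0038 m), for 0.1 s.
At the end, for the whole second after the job is handed in: The carrier is fully home (within 0.7 mm), the bolt is started by one turn from the drop (about a third of a turn either way: depth 8.2 to 11.7 mm), and the fingers still grip its knob with more than 5 N and no longer turn it (value of joint carrier above 0.0053 m and value of joint bolt_depth between 0.0082 and 0.0117 m and contact force between the fingers and clamp_bolt above 5 N and not (velocity of joint bolt_turn above 0.15 rad/s) and not (velocity of joint bolt_turn below -0.15 rad/s)); the arm keeps its last pose, push and grip.
It fails at once if a loose bystander was moved more than 2 cm (distance of any of torque_wrench, blue_box, calculator, attenuator, brass_adapter, n_adapter from where it was at the start of the episode above 0.02 m).
It also fails if it takes over 72 s, if anything falls off the work surface, if the arm or the gripper's body presses on something with over 40 N, if the wrist force passes 120 N, or if a joint passes its speed limit or range.

ROBOT

A 6-joint arm with a two-finger parallel gripper is mounted at the origin on a cart in front of the work surface, level with it; the furniture and walls round the work are solid. World frame = base frame: x ahead of the robot, y to its left, z up, the work surface at z = 0. Lengths are in m, angles in rad, forces in N, time in s.
With the tool pointing down it reaches from about 0.425 to 0.95 m from the base axis. Payload 14.7 kg.
Tool frame: the origin (TCP) lies between the finger pads; the fingertips stand 25 mm ahead of it and the grasp point (between the pads) lies 6 mm ahead of it; z points along the fingers, y is the direction in which the jaws open and shut (so a half turn about z gives the same grasp; the last joint's range is limited). The gripper opens to 85 mm and grips with 20 to 120 N. Pads are 22 mm wide; open, the fingers measure 114 mm over their backs; the gripper's body (76 mm by 85 mm) begins 54 mm behind the grasp point. The pads swing forward as they close: fully open they stand 13 mm farther back than shut.
Start: joints at [-1.341, 0.48, 1.596, -0, 1.065, -0.047], TCP at [0.178, -0.625, 0.256] pointing down, gripper open.
Joint ranges: [-2.75, 2.75], [-0.82, 2.05], [0.23, 2.67], [-1.56, 4.7], [0.09, 2.69], [-2.92, 2.92]. Speed limits (rad/s): [1.89, 1.89, 2.39, 3.01, 3.01, 3.01].

INTERFACE

Orientations are given as [roll, pitch, yaw] about the fixed x, y, z axes, in that order (R = Rz(yaw) Ry(pitch) Rx(roll)).
In Python, from station import env gives the robot as it stands. Calls block until the motion is done:
- env.reach(position, orientation): joint-space move of the TCP to a pose.
- env.line_to(position, vel=0.15, orientation=None): straight line of the TCP; orientation=None keeps the orientation; vel is the mean speed in m/s.
- env.set_joints(angles): joint-space move.
- env.gripper_to(opening, grasp_force=None): finger opening in m; grasp_force is the grip in N (None keeps the last); returns when the fingers have stopped.
- env.hold(seconds).
- env.ik(position, orientation): joint angles nearest the present ones, or None.
- env.state(): the state.
- env.read_camera(name): name is "scene" or "top"; returns a dict with "pixels" (480x640x3 uint8, red, green, blue), "fovy" (degrees; the focal length in pixels is half the picture's height over the tangent of half this angle, whatever the lens; pixels are square), "cx", "cy" (the principal point, pixels), "R" (3x3) and "t" (3): a world point X has camera coordinates R X + t. Camera axes: x right, y down, z forward; pixel columns grow to the right and rows downward; lengths in m; the calibration is good to about 2 mm. A picture is of the moment at which its call begins. There is no depth.
A pose or a line that the arm cannot do raises env.MotionError and nothing moves.
- env.close_job(): hands the job in, once; it reports no verdict.
The state is a dict: "clock": time; "q": joint angles; "joint_vel": joint speeds; "joint_efforts": joint torques, N m; "ee_pos": TCP position; "tcp_rot": TCP orientation; "contact_force": force on the tool from outside, world axes, zero at the start; "wrist_torque": the same for the moment, N m; "finger_gap": finger opening in m.
Only numpy, scipy, OpenCV 4.12 (cv2) and the standard library are available. Lean on these libraries where they do the work, as an engineer would, in place of code of your own. Each camera call takes 0.05 s, during which the arm holds its last target. There are 200 camera calls.

## Working session

There is one attempt and no reset: what is moved stays moved. The work goes in short steps, each a Python script; the robot and the scene stay as the last script left them, time stands still between calls to the robot, and variables do not carry over. Pictures are saved under pics/ and viewed, about 8 in all and at most 12, crops included, and the job is handed in when it is done.

```bash
mkdir -p pics; ls; python3 - <<'E'
from station import env
import cv2,numpy as np
for n in("scene","top"):
    c=env.read_camera(n); cv2.imwrite(f"pics/{n}0.png",c["pixels"][:,:,::-1])
    print(n,c["fovy"],c["cx"],c["cy"],np.round(c["R"],4).tolist(),np.round(c["t"],4).tolist(),(-c["R"].T@c["t"]).round(3), c.keys())
print(env.state())
E
```

```text
pics
scene 47.048884902200626 304.7467311676001 238.09563268069274 [[-0.7453, -0.6665, -0.0165], [-0.3958, 0.4623, -0.7935], [0.5365, -0.5848, -0.6084]] [0.4864, 0.256, 1.1109] [-0.132  0.856  0.887] dict_keys(['pixels', 'fovy', 'cx', 'cy', 'R', 't'])
top 43.25720559275017 316.2596749395971 232.19185793532532 [[0.0046, -1.0, 0.0046], [-0.9942, -0.0051, -0.1074], [0.1074, -0.0041, -0.9942]] [0.0726, 0.6023, 1.3302] [0.456 0.081 1.387] dict_keys(['pixels', 'fovy', 'cx', 'cy', 'R', 't'])
{'clock': 0.1, 'q': array([-1.34060094e+00,  4.80781800e-01,  1.59681468e+00, -3.42224732e-05,
        1.06511163e+00, -4.65916338e-02]), 'joint_vel': array([-0.00090678, -0.00229111, -0.00046422,  0.00134625,  0.00155136,
        0.0005278 ]), 'joint_efforts': array([ 1.48864478e-03, -9.52255797e+01, -4.31041861e+01, -1.79329604e-04,
        5.26955977e-03,  4.84892246e-05]), 'ee_pos': array([ 0.17755862, -0.62491441,  0.25572691]), 'tcp_rot': array([-3.14047702e+00, -2.20637240e-05,  2.76803607e-01]), 'contact_force': array([0.92719909, 0.29277407, 1.12654684]), 'wrist_torque': array([ 0.05937497, -0.01418227,  0.01162574]), 'finger_gap': 0.0852802364137225}
```

View pics/top0.png

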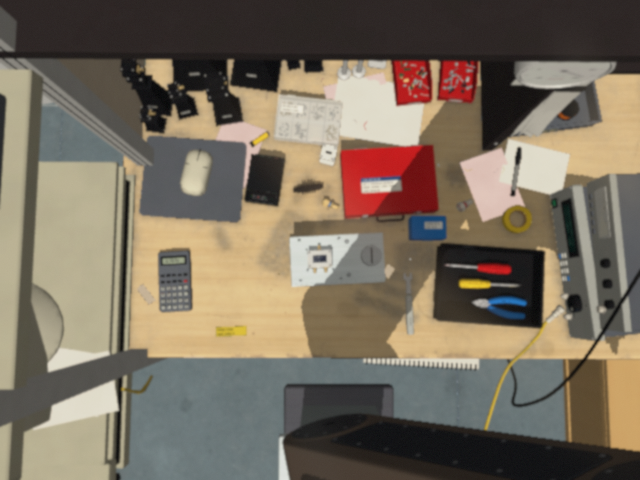

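View pics/scene0.png

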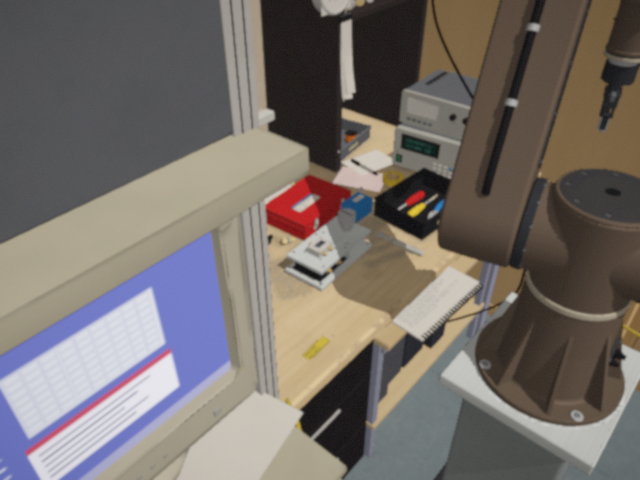

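The top view shows the carrier at columns 290–385, rows 234–287. The splitter is near (320,258) and the knob near (371,255), with the blue box at (428,227) and the wrench at (409,305). I'll enlarge both views.

```bash
python3 - <<'E'
import cv2,numpy as np
a=cv2.imread("pics/top0.png")[195:345,280:460]; a=cv2.resize(a,None,fx=4,fy=4,interpolation=cv2.INTER_CUBIC)
cv2.imwrite("pics/top0c.png",a)
b=cv2.imread("pics/scene0.png")[180:300,260:430]; b=cv2.resize(b,None,fx=4.7,fy=4.7,interpolation=cv2.INTER_CUBIC)
cv2.imwrite("pics/scene0c.png",b)
E
```

```text
(no output)
```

View pics/top0c.png

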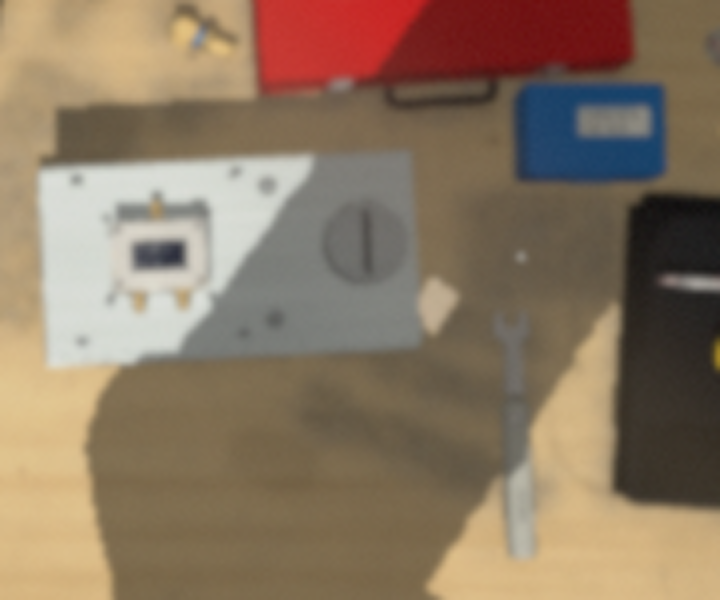

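View pics/scene0c.png

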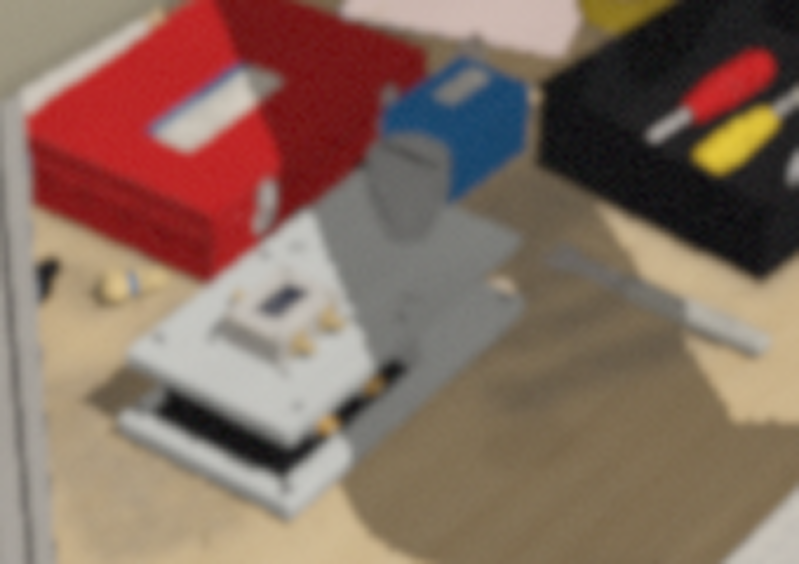

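The knob's top is centred at crop (366,242), the block top at (160,256), and the plate corners at (38,165), (411,152), (422,345), (49,367). I'll project these with the calibration.

```bash
cat > h.py <<'E'
from station import env
import numpy as np, cv2
def ray(c,u,v,z):
    f=240/np.tan(np.radians(c["fovy"])/2); d=c["R"].T@np.array([(u-c["cx"])/f,(v-c["cy"])/f,1]); o=-c["R"].T@c["t"]
    return o+d*(z-o[2])/d[2]
def S(): 
    s=env.state(); return s
E
python3 - <<'E'
from h import *
c=env.read_camera("top"); cs=env.read_camera("scene")
T=lambda p,z: ray(c,280+(p[0]+.5)/4-.5,195+(p[1]+.5)/4-.5,z).round(4)
C=lambda p,z: ray(cs,260+(p[0]+.5)/4.7-.5,180+(p[1]+.5)/4.7-.5,z).round(4)
cor=np.array([T(p,.060) for p in((38,165),(411,152),(422,345),(49,367))]);print(cor[:,:2],cor.mean(0))
print("edges",[np.linalg.norm(cor[i]-cor[(i+1)%4]).round(4) for i in range(4)])
ctr=cor.mean(0)[:2]; d=(cor[0]-cor[1]+cor[3]-cor[2])[:2]; d/=np.linalg.norm(d); ex=np.array([d[1],-d[0]])
print("yaw",np.degrees(np.arctan2(-d[0],d[1])))
print("knob from plate",ctr-.07*d,"knob img top",T((366,242),.1058),"scene",C((409,150),.1058))
print("splitter top",T((160,256),.078),"scene",C((283,301),.078), "dock frame", [(T((160,256),.078)[:2]-ctr)@ex,(T((160,256),.078)[:2]-ctr)@d])
for u,v in((575,345),(553,190),(485,60),(485,145),(130,470),(435,355),(340,150)): print((u,v),ray(c,u,v,.0).round(3),ray(c,u,v,.25).round(3))
E
```

```text
[[ 0.5905  0.1353]
 [ 0.5987 -0.0702]
 [ 0.4926 -0.0755]
 [ 0.4797  0.1283]] [0.540375 0.029475 0.06    ]
edges [np.float64(0.2057), np.float64(0.1062), np.float64(0.2042), np.float64(0.111)]
yaw 2.9510669725274434
knob from plate [ 0.54397881 -0.04043217] knob img top [ 0.5457 -0.0408  0.1058] scene [ 0.55   -0.0437  0.1058]
splitter top [0.5395 0.0681 0.078 ] scene [0.5395 0.0707 0.078 ] dock frame [np.float64(0.0011146937611795009), np.float64(0.03861882582133727)]
(575, 345) [ 0.352 -0.511  0.   ] [ 0.37  -0.405  0.25 ]
(553, 190) [ 0.707 -0.475  0.   ] [ 0.662 -0.375  0.25 ]
(485, 60) [ 1.02  -0.325  0.   ] [ 0.918 -0.251  0.25 ]
(485, 145) [ 0.813 -0.319  0.   ] [ 0.749 -0.247  0.25 ]
(130, 470) [0.075 0.484 0.   ] [0.144 0.411 0.25 ]
(435, 355) [ 0.328 -0.194  0.   ] [ 0.351 -0.144  0.25 ]
(340, 150) [0.799 0.021 0.   ] [0.737 0.032 0.25 ]
```

```bash
python3 - <<'E'
from h import *
from math import pi
for y in (0,.8,1.57,2.4,-.8,-1.57,-2.4,3.1):
    q=env.ik([.5455,-.041,.098],[pi,0,y]); print(y,None if q is None else np.round(q,3))
t0=env.state()["clock"]
env.line_to([.178,-.625,.42],vel=.3); env.line_to([.14,-.49,.42],vel=.3); print(env.state()["clock"])
env.gripper_to(0.0,40)
q=env.ik([.5395,.069,.20],[pi,0,1.57]); print(q); 
env.reach([.5395,.069,.20],[pi,0,1.57])
env.line_to([.5395,.069,.115],vel=.15)
s=env.state(); print(s["clock"],s["ee_pos"],s["contact_force"],s["finger_gap"],s["q"])
c=env.read_camera("scene"); cv2.imwrite("pics/s1.png",cv2.resize(c["pixels"][150:310,230:440,::-1],None,fx=3.7,fy=3.7,interpolation=cv2.INTER_CUBIC))
E
```

```text
0 [-0.13   0.553  1.967 -0.     0.621  1.44 ]
0.8 [-0.13   0.553  1.967 -0.     0.621  0.64 ]
1.57 [-0.13   0.553  1.967 -0.     0.621 -0.13 ]
2.4 [-0.13   0.553  1.967  0.     0.621 -0.96 ]
-0.8 [-0.13   0.553  1.967 -0.     0.621  2.24 ]
-1.57 None
-2.4 [-0.13   0.553  1.967 -0.     0.621 -2.443]
3.1 [-0.13   0.553  1.967  0.     0.621 -1.66 ]
1.5083
[ 7.14674265e-02  4.00702793e-01  1.89884428e+00 -4.44089210e-16
  8.42045584e-01  7.22637533e-02]
5.55 [0.5399008  0.06883777 0.11552141] [0.22706002 0.05651682 0.82650808] -0.00037704501679894787 [ 7.11271630e-02  5.22739103e-01  1.96370862e+00 -2.61793767e-05
  6.54614370e-01  7.22563615e-02]
```

View pics/s1.png

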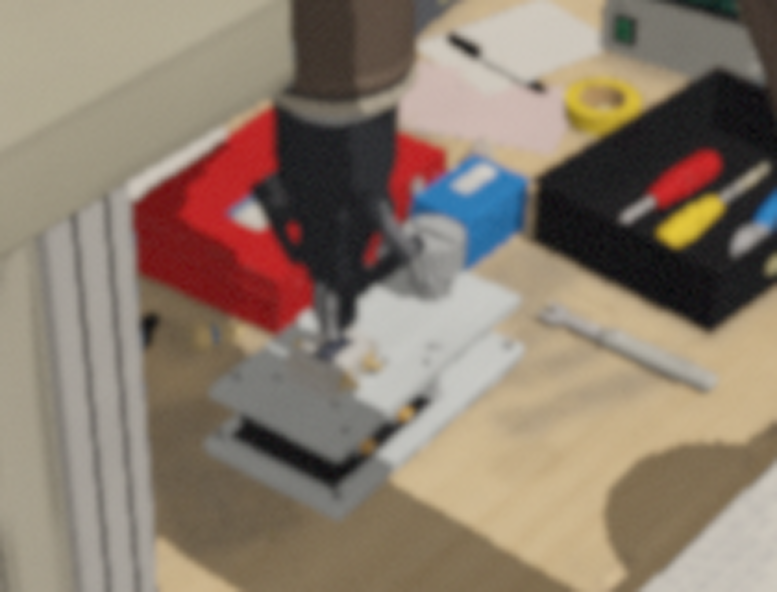

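The closed fingertips stand over the block's top (crop ~(330,345)) and are clear of the knob. Now I'll press in small steps, watching the force.

```bash
python3 - <<'E'
from h import *
p=np.array([.5397,.069,.105]); env.line_to(p,vel=.06)
z=.105
while z>.088:
    z-=.001; p[2]=z; env.line_to(p,vel=.03)
    s=env.state(); f=s["contact_force"]; print(round(z,4),s["ee_pos"].round(4),f.round(1),round(s["clock"],2))
    if f[2]>30: break
env.hold(.3); s=env.state(); print(s["ee_pos"],s["contact_force"],s["clock"])
E
```

```text
0.104 [0.5397 0.069  0.1041] [-0.6  0.1 -0.4] 6.17
0.103 [0.5397 0.069  0.103 ] [ 0.5  0.7 -0.6] 6.42
0.102 [0.5396 0.069  0.1019] [-0.9 -0.4  0.7] 6.67
0.101 [0.5398 0.069  0.1011] [-0.6 -0.5  1.8] 6.92
0.1 [0.5398 0.069  0.1001] [-0.5  1.   3.9] 7.17
0.099 [0.5398 0.069  0.0991] [-0.7  0.5  5. ] 7.42
0.098 [0.5398 0.069  0.0981] [-1.3  0.2  4.1] 7.67
0.097 [0.5398 0.069  0.097 ] [-0.1 -0.2  4. ] 7.92
0.096 [0.5398 0.069  0.0968] [-5.8  0.3 22.7] 8.17
0.095 [0.5399 0.069  0.0967] [-9.8 -0.6 40.3] 8.42
[0.53988066 0.0690432  0.09662971] [-9.28085617 -0.73617828 40.53176953] 8.7167
```

```bash
python3 - <<'E'
from h import *
from math import pi
env.line_to([.5397,.069,.19],vel=.2)
env.gripper_to(.075,40)
o=[pi,0,1.44]
env.reach([.5455,-.041,.19],o); env.line_to([.5455,-.041,.097],vel=.12)
s=env.state(); print(s["clock"],s["ee_pos"],s["contact_force"],s["q"].round(3))
env.gripper_to(0.03,40)
s=env.state(); print(s["clock"],s["ee_pos"],s["contact_force"],s["wrist_torque"],s["finger_gap"])
c=env.read_camera("scene"); cv2.imwrite("pics/s2.png",cv2.resize(c["pixels"][150:310,260:440,::-1],None,fx=3.7,fy=3.7,interpolation=cv2.INTER_CUBIC))
E
```

```text
11.4833 [ 0.54589905 -0.04079684  0.09752739] [ 0.36418657 -0.15320539 -0.56509884] [-0.13   0.554  1.967  0.     0.62   0.   ]
11.8667 [ 0.54604596 -0.04107217  0.09769074] [-0.68047216  1.13787927  7.21368915] [ 0.09726564 -0.01472236  0.03206582] 0.04265877370473736
```

View pics/s2.png

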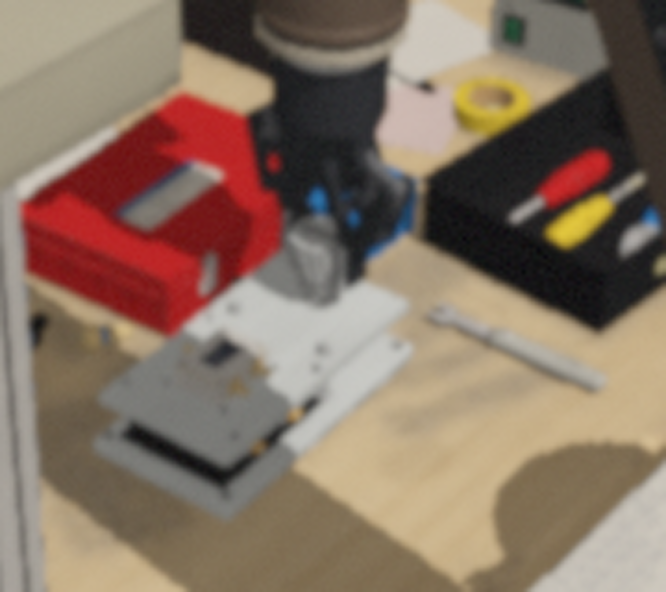

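The pads straddle the knob at about (312,265), and the gap of 43 mm matches it. Now I'll turn backward in steps, keeping a light downward push and lateral compliance.

```bash
cat >> h.py <<'E'
from math import pi
def go(p,q6):
    q=np.array(env.ik(list(p),[pi,0,1.44])); q[5]=q6+0*q[5]; env.set_joints(q)
    s=env.state(); return s
def rep(p,s): print("cmd",np.round(p*1000,2),"q6",s["q"][5].round(3),"ee z",(s["ee_pos"][2]*1000).round(2),"F",s["contact_force"].round(1),"Mz",s["wrist_torque"][2].round(2),"gap",round(s["finger_gap"]*1000,2),"t",round(s["clock"],2))
E
python3 - <<'E'
from h import *
p=np.array([.5455,-.041,.097]); q6=env.state()["q"][5]; s=env.state(); rep(p,s); drop=False
while q6>-2.7 and s["clock"]<40:
    q6-=.2; s=go(p,q6); f=s["contact_force"]; rep(p,s)
    if f[2]<0.5:
        p[2]-=.001; s=go(p,q6); rep(p,s)
        if s["contact_force"][2]<1: drop=True; break
        f=s["contact_force"]
    p[2]+=np.clip((f[2]-6)/25e3,-.0004,.0004); p[:2]+=np.clip(f[:2]/40e3,-.0003,.0003)
print("drop",drop,q6,p.tolist())
E
```

```text
cmd [545.5 -41.   97. ] q6 0.0 ee z 97.69 F [-0.1  1.   6.9] Mz 0.08 gap 42.51 t 11.92
cmd [545.5 -41.   97. ] q6 -0.201 ee z 97.76 F [2.2 1.  6.6] Mz 0.11 gap 42.2 t 12.23
cmd [545.56 -40.98  97.02] q6 -0.401 ee z 97.87 F [3.5 1.8 6. ] Mz 0.04 gap 42.54 t 12.55
cmd [545.64 -40.93  97.02] q6 -0.6 ee z 97.89 F [6.3 3.5 4.1] Mz 0.03 gap 42.92 t 12.87
cmd [545.8  -40.84  96.95] q6 -0.801 ee z 97.62 F [ 8.5  6.  -2.9] Mz 0.06 gap 42.43 t 13.18
cmd [545.8  -40.84  95.95] q6 -0.8 ee z 96.53 F [ 8.6  5.7 -4. ] Mz 0.06 gap 42.81 t 13.43
drop True -0.7996195959955972 [0.5458011862706899, -0.04084364517201768, 0.09594730153435568]
```

Fz reversed at −0.8 rad and stayed negative 1 mm lower, so the drop has happened. I'll follow it down and centre laterally.

```bash
python3 - <<'E'
from h import *
p=np.array([0.5458011862706899, -0.04084364517201768, 0.09594730153435568]); q6=-.8
for i in range(9):
    f=env.state()["contact_force"]; p[:2]+=np.clip(f[:2]/25e3,-.0005,.0005); p[2]-=.0007
    s=go(p,q6); rep(p,s)
    if s["contact_force"][2]>5: break
env.hold(.2); s=env.state(); rep(p,s); print(p.tolist())
E
```

```text
cmd [546.15 -40.62  95.25] q6 -0.8 ee z 95.78 F [ 6.9  3.1 -2.6] Mz -0.0 gap 42.47 t 13.68
cmd [546.42 -40.49  94.55] q6 -0.8 ee z 94.92 F [ 7.5  1.2 -4.4] Mz -0.01 gap 42.9 t 13.93
cmd [546.72 -40.45  93.85] q6 -0.8 ee z 94.15 F [ 5.5  0.7 -2.6] Mz -0.02 gap 42.67 t 14.18
cmd [546.94 -40.42  93.15] q6 -0.8 ee z 93.53 F [ 6.1 -0.1  1.9] Mz -0.01 gap 42.69 t 14.43
cmd [547.19 -40.42  92.45] q6 -0.8 ee z 93.29 F [ 1.1 -0.8 12.4] Mz -0.01 gap 42.58 t 14.68
cmd [547.19 -40.42  92.45] q6 -0.8 ee z 93.28 F [ 1.   0.5 12.8] Mz 0.03 gap 42.89 t 14.88
[0.5471859304114388, -0.0404229864820444, 0.09244730153435565]
```

Fz rises again at z ≈ 93.3, so the bolt fell about 4.6 mm and rests on the next turn of the thread. Next I turn forward with one regrasp: 3.6 rad, then 2.68 rad.

```bash
python3 - <<'E'
from h import *
p=np.array([0.5471859304114388, -0.0404229864820444, 0.09244730153435565]); p[2]+=.0003; q6=-.8
def fwd(p,q6,end):
    while q6<end-1e-6:
        d=min(.3,end-q6); q6+=d; p[2]-=d*.005/(2*pi)
        s=go(p,q6); f=s["contact_force"]; rep(p,s)
        p[2]+=np.clip((f[2]-6)/25e3,-.0004,.0004); p[:2]+=np.clip(f[:2]/25e3,-.0004,.0004)
        if np.abs(f).max()>35 or abs(s["wrist_torque"][2])>1.5: print("STOP"); break
    return q6
q6=fwd(p,q6,2.8); print(q6,p.tolist())
E
```

```text
cmd [547.19 -40.42  92.51] q6 -0.499 ee z 93.1 F [-0.  -4.2 11. ] Mz -0.14 gap 42.73 t 15.28
cmd [547.19 -40.59  92.47] q6 -0.199 ee z 92.87 F [-2.3 -5.3 11.2] Mz -0.03 gap 42.59 t 15.68
cmd [547.09 -40.8   92.44] q6 0.101 ee z 92.62 F [-5.4 -4.5  9.8] Mz -0.05 gap 43.01 t 16.08
cmd [546.87 -40.99  92.35] q6 0.401 ee z 92.39 F [-7.3  0.5 10.1] Mz -0.08 gap 42.59 t 16.48
cmd [546.58 -40.97  92.28] q6 0.701 ee z 92.19 F [-7.5  6.6  7.6] Mz -0.06 gap 42.58 t 16.88
cmd [546.28 -40.7   92.11] q6 1.001 ee z 91.95 F [-6.2  8.7  7.5] Mz -0.05 gap 42.32 t 17.28
cmd [546.04 -40.36  91.93] q6 1.301 ee z 91.75 F [-6.  12.7  7.5] Mz 0.02 gap 42.84 t 17.68
cmd [545.8  -39.96  91.75] q6 1.601 ee z 91.56 F [-4.2 15.8  6.4] Mz 0.02 gap 42.48 t 18.08
cmd [545.63 -39.56  91.52] q6 1.901 ee z 91.33 F [-1.4 20.4  4.5] Mz -0.06 gap 42.43 t 18.48
cmd [545.57 -39.16  91.22] q6 2.201 ee z 91.13 F [ 1.6 21.7  3.9] Mz -0.01 gap 42.55 t 18.88
cmd [545.64 -38.76  90.9 ] q6 2.501 ee z 90.87 F [ 2.5 23.5  3. ] Mz -0.05 gap 42.69 t 19.28
cmd [545.74 -38.36  90.54] q6 2.801 ee z 90.68 F [ 3.9 22.9  2.8] Mz -0.07 gap 42.47 t 19.68
2.8 [0.5458935561080258, -0.037955402554214195, 0.09041293885211604]
```

```bash
python3 - <<'E'
from h import *
env.gripper_to(.07,40); s=env.state(); print("free F",s["contact_force"].round(1),s["ee_pos"].round(4))
p=np.array([.546,-.0393,.0905]); s=go(p,.1); rep(p,s); print(s["ee_pos"])
env.gripper_to(.03,50); s=env.state(); rep(p,s); q6=.1
f=s["contact_force"]; p[:2]+=f[:2]/30e3
while q6<2.78-1e-6:
    d=min(.3,2.78-q6); q6+=d; p[2]-=d*.005/(2*pi)
    s=go(p,q6); f=s["contact_force"]; rep(p,s)
    p[2]+=np.clip((f[2]-6)/25e3,-.0004,.0004); p[:2]+=np.clip(f[:2]/15e3,-.0007,.0007)
    if np.abs(f).max()>35 or abs(s["wrist_torque"][2])>1.5: print("STOP"); break
env.hold(.5); s=env.state(); rep(p,s); print(p.tolist(),s["joint_vel"].round(3))
for n,b in(("scene",(150,310,260,440)),("top",(195,345,280,460))):
    c=env.read_camera(n); cv2.imwrite(f"pics/{n}3.png",cv2.resize(c["pixels"][b[0]:b[1],b[2]:b[3],::-1],None,fx=3.7,fy=3.7,interpolation=cv2.INTER_CUBIC))
E
```

```text
free F [ 0.   0.4 -0.2] [ 0.5455 -0.0385  0.0905]
cmd [546.  -39.3  90.5] q6 0.101 ee z 90.49 F [0.3 0.1 0.3] Mz 0.02 gap 70.12 t 22.46
[ 0.54597971 -0.03931858  0.09049199]
cmd [546.  -39.3  90.5] q6 0.1 ee z 90.74 F [-0.4  0.6  4.3] Mz -0.01 gap 42.64 t 22.82
cmd [545.99 -39.28  90.26] q6 0.401 ee z 90.44 F [-1.1  0.1  4.5] Mz -0.03 gap 42.19 t 23.22
cmd [545.91 -39.28  89.96] q6 0.701 ee z 90.2 F [-1.4  1.4  6.6] Mz -0.1 gap 42.45 t 23.62
cmd [545.82 -39.18  89.75] q6 1.001 ee z 89.95 F [-1.4  2.6  6.2] Mz -0.06 gap 42.28 t 24.02
cmd [545.73 -39.01  89.52] q6 1.301 ee z 89.7 F [-1.7  2.9  5.9] Mz -0.02 gap 42.58 t 24.42
cmd [545.62 -38.82  89.28] q6 1.601 ee z 89.48 F [-0.2  3.9  6.3] Mz -0.08 gap 42.63 t 24.82
cmd [545.6  -38.56  89.05] q6 1.901 ee z 89.25 F [-0.4  2.3  6.7] Mz -0.08 gap 42.02 t 25.22
cmd [545.58 -38.41  88.84] q6 2.196 ee z 89.02 F [1.2 3.8 5.2] Mz -0.01 gap 42.55 t 25.62
cmd [545.65 -38.15  88.57] q6 2.495 ee z 88.76 F [0.9 2.6 5.5] Mz -0.07 gap 42.83 t 26.02
cmd [545.72 -37.98  88.33] q6 2.776 ee z 88.55 F [1.2 1.9 5.3] Mz -0.04 gap 42.44 t 26.4
cmd [545.8  -37.85  88.3 ] q6 2.775 ee z 88.54 F [1.9 0.9 5.2] Mz -0.14 gap 42.5 t 26.9
[0.5457996453867506, -0.03785043625961452, 0.08829843753379511] [ 0.001 -0.002  0.002 -0.     0.001 -0.001]
```

View pics/scene3.png

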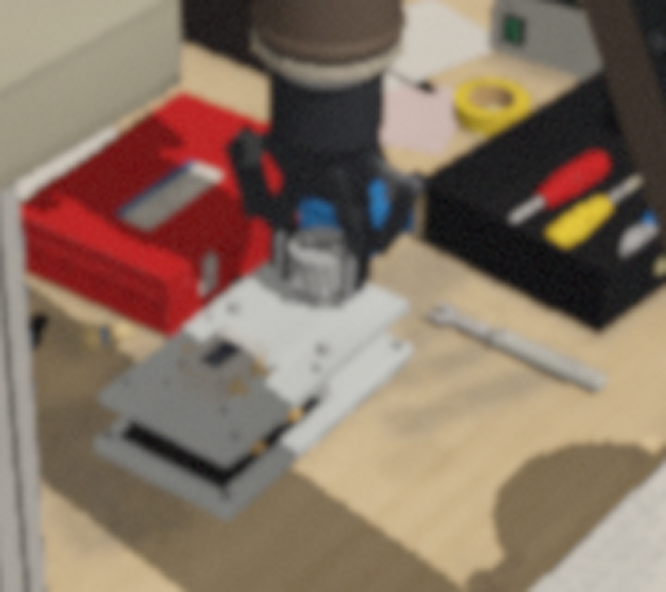

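The knob is gripped near (318,265) and sits visibly lower, close to the plate. The carrier is down, and the wrench is where it was in the earlier view. Forces are settled, so I'm handing in.

```bash
python3 - <<'E'
from h import *
env.close_job(); s=env.state(); rep(s["ee_pos"],s)
E
```

```text
the job is handed in; nothing more can be done
the job is handed in; nothing more can be done
```

I pressed the carrier home, turned the bolt back until it dropped, screwed it in one full turn, and handed in at about 27 s with the knob still gripped. The close call reports no verdict.

- **Carrier:** it slid under about 4–5 N, then hit a hard stop with the fingertips at 71.7 mm (72 mm expected when home). I pressed to 40 N there.
- **Drop:** after about 0.8 rad of backward turn the push vanished. The gripper then followed the bolt down about 4.6 mm until the thread carried it again.
- **Forward turn:** 3.6 rad, one regrasp, then 2.68 rad, so one turn in total. The gripper sank about 0.75–0.8 mm per rad, as a 5 mm pitch should. It ended about 4.75 mm below the drop, which I estimate as a depth of 9.6 mm (allowed 8.2–11.7 mm).
- **Final state:** grip set to 50 N with the fingers stopped on the knob at a 42.5 mm gap. The joints were still and residual forces were about 5 N or less.

**Disagreements and gaps:**
- My image estimate of the knob's y position was about 1.5–2 mm off. This built up a sideways force of about 23 N in the first forward stroke, and I corrected it at the regrasp.
- The finger gap reads about 42.5 mm on the 44 mm knob.
- Bolt depth comes from gripper height and forces; I did not measure it separately in the images.
- In the last scene picture the wrench and the visible part of the blue box had not moved. I did not check the other loose items, though the arm came nowhere near them.

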